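# Count three chilling balls into the ice bowl

### The arm

A 6-joint arm with a two-finger parallel gripper is mounted at the origin on the work surface. World frame = base frame: x ahead of the robot, y to its left, z up, the work surface at z = 0. Lengths are in m, angles in rad, forces in N, time in s.
With the tool pointing down it reaches from about 0.3 to 0.775 m from the base axis. Payload 14.6 kg.
Tool frame: the origin (TCP) lies at the very end of the fingers, on their centre line; the grasp point (between the pads) lies 19 mm behind it; z points along the fingers, y is the direction in which the jaws open and shut (so a half turn about z gives the same grasp; the last joint's range is limited). The gripper opens to 85 mm and grips with 20 to 120 N. Pads are 22 mm wide; open, the fingers measure 114 mm over their backs; the gripper's body (76 mm by 85 mm) begins 54 mm behind the grasp point. The pads swing forward as they close: fully open they stand 13 mm farther back than shut.
Start: joints at [-1.226, 0.3, 1.521, -0, 1.321, -0.067], TCP at [0.22, -0.504, 0.231] pointing down, gripper open.
Joint ranges: [-3.03, 3.03], [-0.79, 2.21], [0.23, 2.52], [-1.04, 4.18], [0, 3.07], [-2.55, 2.55]. Speed limits (rad/s): [2.22, 2.22, 2.57, 3.14, 3.14, 3.14].

### API

Orientations are given as a unit quaternion [x, y, z, w].
In Python, from workcell import arm, grab_frame, camera_params gives the robot as it stands. Calls block until the motion is done:
- arm.reach(position, orientation): joint-space move of the TCP to a pose.
- arm.line_to(position, max_speed=0.15, rotation=None, max_force=None): straight line of the TCP; rotation=None keeps the orientation; max_speed is the mean speed in m/s. With max_force (N) it stops when the force on the tool has changed by that much, and returns True; else False.
- arm.set_joints(angles): joint-space move.
- arm.grip(opening): opening from 0.0 (shut) to 1.0 (fully open); the grip force is fixed at half the most; returns when the fingers have stopped.
- arm.hold(seconds).
- arm.inverse_kinematics(position, orientation): joint angles nearest the present ones, or None.
- grab_frame(name): name is "scene" or "top" or "wrist"; returns (picture, depth): 400x640x3 uint8, red, green, blue; 400x640 float32, m along the optical axis (not along the pixel's ray), 0 where there is no reading.
- camera_params(name): a dict with "camera_matrix" (3x3 intrinsics, pixels), "R" (3x3) and "t" (3): a world point X has camera coordinates R X + t. Camera axes: x right, y down, z forward; pixel columns grow to the right and rows downward; lengths in m; the calibration is good to about 2 mm. The wrist camera is an equidistant fisheye: a pixel r from the principal point sees the ray r / f radians off the axis. A picture is of the moment at which its call begins: read the wrist's pose just before it. camera_params takes no time and is no camera call; for the wrist camera it gives the pose at the moment of the call.
A pose or a line that the arm cannot do raises arm.PlanningError and nothing moves.
- arm.close_job(): hands the job in, once; it reports no verdict.
Readings, each from a call of its own:
- arm.current_t(): time.
- arm.current_joint_pos(): joint angles.
- arm.current_dq(): joint speeds.
- arm.current_tau(): joint torques, N m.
- arm.current_tcp_pos(): TCP position.
- arm.current_tool_rot(): TCP orientation.
- arm.current_ft_force(): force on the tool from outside, world axes, zero at the start.
- arm.current_moment(): the same for the moment, N m.
- arm.current_gripper_width(): opening from 0.0 (shut) to 1.0 (fully open).
Only numpy, scipy, OpenCV 4.12 (cv2) and the standard library are available. Lean on these libraries where they do the work, as an engineer would, in place of code of your own. Each camera call takes 0.05 s, during which the arm holds its last target. There are 200 camera calls.

### The job

Set up the drinks tray: first move every garnish jar from the tray to the black bar mat, standing upright, and lay the bowl's lid flat on the half of the tray where the jars were. Then lift the boat-shaped cup, tip it slowly over the bowl and stop once exactly three steel balls have dropped in, keeping the others in the cup. Stand the cup back on its slate lengthways with its load, and put the lid squarely back on the bowl, which stays on its half of the tray; leave the bottles and the candle alone.

Things in the scene. Friction and masses are not known exactly. Their poses are not given: they have to be found in the camera images.
- tray: fixed wooden serving tray, a plain slab 220 (x) by 380 (y) by 12 mm; origin at the centre of its underside, top 12 mm above the counter. The bowl stands on its +y half, the jars on its -y half
- tray_bowl (a point): point on the tray's top, centre of the half with the bowl (tray y = +95 mm)
- tray_free (a point): point on the tray's top, centre of the other half (tray y = -95 mm), where the jars stand at first
- mat: fixed black rubber bar mat, 200 by 200 by 4 mm, origin at the centre of its underside (top at 4 mm); left or right of the tray, changes places with the slate
- slate: fixed grey slate, 230 (x) by 100 (y) by 6 mm, origin at the centre of its underside (top at 6 mm); the cup stands on it lengthways
- bowl: loose round copper ice bowl, 900 g, 148 mm across the rim, 60 mm high, wall 5 mm, inner floor 6 mm up; origin at the centre of its underside, z up
- bowl_in (a point): centre of the bowl's inner floor
- lid: loose flat round lid, dark wood, 156 mm across, 10 mm thick, lying on the bowl's rim without a lip; an upright brass knob, 26 mm across and 36 mm tall, stands on its centre. About 250 g. Origin at the centre of its underside, z up
- cup: loose boat-shaped cup, black sides, steel floor, about 250 g empty, 184 (x) by 40 mm (y); origin under the centre of its flat foot (80 by 40), z up. A channel one ball wide whose floor is an arc of 124 mm radius along x, lowest amid (8 mm up); mouth at +x, wall at -x. Flat parallel sides 40 mm over all, 50 mm high amid, 77 at the ends: grip them amid, across y
- cup_lip (a point): middle of the pouring lip at the cup's mouth, 88 mm ahead (cup x) of the cup's origin and 45 mm up. Balls roll out over it one by one as the mouth is pitched down: the first at 0.2 to 0.5 rad (earlier the more balls), each further one 0.02 to 0.15 rad later
- cup_mid (a point): point on the cup's centre line, 34 mm above its origin
- ball1_center (a point): centre of a polished steel chilling ball, 28 mm across, 90 g, slippery; in the cup at first
- ball2_center (a point): centre of a polished steel chilling ball, 28 mm across, 90 g, slippery; in the cup at first
- ball3_center (a point): centre of a polished steel chilling ball, 28 mm across, 90 g, slippery; in the cup at first
- ball4_center (a point): centre of a polished steel chilling ball, 28 mm across, 90 g, slippery; in the cup at first
- ball5_center (a point): centre of a polished steel chilling ball, 28 mm across, 90 g, slippery; in the cup at first
- ball6_center (a point): centre of a polished steel chilling ball, 28 mm across, 90 g, slippery; in the cup at first; absent in some runs
- jar1: green garnish jar with a metal cap, squat cylinder 52 mm across, 56 mm tall, about 220 g, origin at the centre of its underside; absent in some runs
- jar2: red garnish jar with a metal cap, squat cylinder 52 mm across, 56 mm tall, about 220 g, origin at the centre of its underside; absent in some runs
- jar3: yellow garnish jar with a metal cap, squat cylinder 52 mm across, 56 mm tall, about 220 g, origin at the centre of its underside; absent in some runs
- jar4: orange garnish jar with a metal cap, squat cylinder 52 mm across, 56 mm tall, about 220 g, origin at the centre of its underside; absent in some runs
- bottle1: green glass bottle, 64 mm across, 163 mm tall, beyond the tray; not to be disturbed. Origin at the centre of its underside
- bottle2: amber glass bottle, 64 mm across, 163 mm tall, beyond the tray; not to be disturbed. Origin at the centre of its underside
- candle: white candle on a brass foot, 80 mm across, 72 mm tall, beyond the tray; not to be disturbed. Origin at the centre of its underside

How it is judged:
By the outcome, as a careful person would: the job done as asked, in the order asked, and still so for the second after the job is handed in, with the robot touching nothing.
Of jar1, jar2, jar3, jar4, ball6 only 3 to 5 are there at a start; the rules pass over those that are not, and their reading is None.
At some moment in a run one of jar1, jar2, jar3, jar4, lid may be knocked a few centimetres aside while the robot is not near it.
It also fails if it takes over 208 s, if anything falls off the work surface, if the arm or the gripper's body presses on something with over 40 N, if the wrist force passes 120 N, or if a joint passes its speed limit or range.

## Working session

There is one attempt and no reset: what is moved stays moved. The work goes in short steps, each a Python script; the robot and the scene stay as the last script left them, time stands still between calls to the robot, and variables do not carry over. Pictures are saved under pics/ and viewed, about 12 in all and at most 16, crops included, and the job is handed in when it is done.

```bash
ls; mkdir -p pics; python3 - <<'E'
from workcell import arm, grab_frame, camera_params
import cv2, numpy as np
for n in ["top","scene"]:
    p,d=grab_frame(n); cv2.imwrite(f"pics/{n}0.png",p[:,:,::-1]); np.save(f"pics/{n}0.npy",d)
    c=camera_params(n); print(n,c["camera_matrix"],c["R"],c["t"])
print(arm.current_t(), arm.current_tcp_pos(), arm.current_tool_rot(), arm.current_gripper_width())
E
```

```text
pics
top [[418.77506895   0.         313.57492013]
 [  0.         418.77506895 198.56383211]
 [  0.           0.           1.        ]] [[ 0.00730217 -0.99996933 -0.00283075]
 [-0.99862921 -0.0071456  -0.05185203]
 [ 0.05183021  0.00320551 -0.99865077]] [0.00842493 0.57370754 1.26154271]
scene [[385.94272935   0.         315.27985758]
 [  0.         385.94272935 197.72376003]
 [  0.           0.           1.        ]] [[-0.35666223  0.93414084  0.0131506 ]
 [ 0.52258287  0.2111548  -0.82602711]
 [-0.77440248 -0.28774039 -0.56347694]] [ 0.20503447 -0.23695965  1.41087966]
0.1 [ 0.22006971 -0.50383956  0.2307792 ] [ 9.78880928e-01  2.04430634e-01 -6.60907031e-05 -4.89403931e-04] 1.0004517931796917
```

View pics/top0.png

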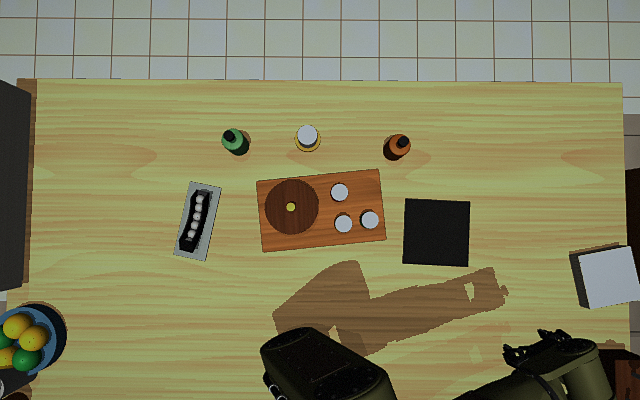

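View pics/scene0.png

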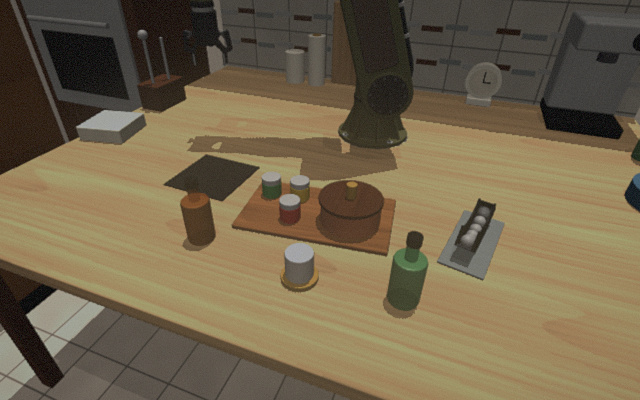

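Top view: three jar caps at (340,192), (344,223) and (370,219), lid knob at (291,207), cup around (195,218) on the slate to the left, and the mat at (436,232) on the right. The scene view shows the jars are green, yellow and red.

```bash
cat > h.py <<'E'
import numpy as np, cv2
from scipy.spatial.transform import Rotation as Rn
from workcell import arm, grab_frame, camera_params
def cloud(name, d):
    c=camera_params(name); K=c["camera_matrix"]; v,u=np.mgrid[:400,:640]
    if name=="wrist":
        x=(u-K[0,2])/K[0,0]; y=(v-K[1,2])/K[1,1]; r=np.hypot(x,y)+1e-9
        P=np.stack([x/r*np.tan(r)*d,y/r*np.tan(r)*d,d],-1)
    else: P=np.stack([(u-K[0,2])/K[0,0]*d,(v-K[1,2])/K[1,1]*d,d],-1)
    W=(P-c["t"])@c["R"]; W[d<=0]=np.nan; return W
def down(a):  # tool pointing down, jaw (tool y) axis at world angle a
    y=np.array([np.cos(a),np.sin(a),0]); z=np.array([0,0,-1.]); x=np.cross(y,z)
    return Rn.from_matrix(np.stack([x,y,z],1)).as_quat()
def frame(tag,name="top"):
    p,d=grab_frame(name); cv2.imwrite(f"pics/{tag}.png",p[:,:,::-1]); np.save(f"pics/{tag}.npy",d); return p,d,cloud(name,d)
def blobs(mask,W,minn=20):
    n,l,s,c=cv2.connectedComponentsWithStats(mask.astype(np.uint8))
    for i in range(1,n):
        if s[i,4]<minn: continue
        Q=W[l==i]; (cx,cy),(w,h),a=cv2.minAreaRect(Q[:,:2].astype(np.float32)*1000)
        print(s[i,4],"px",c[i].round(),"med",np.nanmedian(Q,0).round(4),"rect",round(cx),round(cy),round(w),round(h),round(a,1))
E
python3 - <<'E'
from h import *
im=cv2.imread("pics/top0.png"); d=np.load("pics/top0.npy"); W=cloud("top",d); z=W[...,2]
print("table z",np.nanmedian(z[150:170,200:230]), "tray z", np.nanmedian(z[235:245,290:330]))
roi=np.zeros(z.shape,bool); roi[100:275,150:480]=1
for lo,hi in [(.008,.018),(.02,.055),(.058,.09),(.09,.13)]:
    print(lo,hi); blobs(roi&(z>lo)&(z<hi),W)
g=im.astype(int); print("mat"); blobs(roi&(g.max(2)<40)&(z<.012),W,300)
sat=g.max(2)-g.min(2); print("slate"); m=roi&(sat<30)&(z<.1); m[:,230:]=0; blobs(m,W,100)
a=cv2.resize(im[170:270,160:240],None,fx=6,fy=6,interpolation=cv2.INTER_CUBIC); cv2.imwrite("pics/cupcrop.png",a)
E
```

```text
table z -0.0006174894513761842 tray z 0.011485417428419175
0.008 0.018
144 px [308. 143.] med [0.7412 0.0293 0.012 ] rect 752 33 64 77 3.9
5253 px [328. 211.] med [ 0.5371 -0.0406  0.0117] rect 539 -9 220 380 6.2
0.02 0.055
57 px [242. 149.] med [0.716  0.2238 0.0401] rect 722 232 22 60 41.1
39 px [308. 145.] med [0.7337 0.0303 0.0377] rect 739 34 55 18 89.0
53 px [388. 154.] med [ 0.7041 -0.207   0.0384] rect 710 -215 60 22 44.8
603 px [196. 218.] med [0.5089 0.3625 0.0428] rect 504 365 42 185 76.0
0.058 0.09
327 px [307. 135.] med [0.7578 0.0332 0.071 ] rect 758 35 59 56 0.9
49 px [241. 147.] med [0.7169 0.2217 0.076 ] rect 725 228 21 59 54.9
48 px [390. 152.] med [ 0.7046 -0.2063  0.0728] rect 710 -217 60 22 49.6
2171 px [291. 207.] med [0.5451 0.077  0.0814] rect 546 78 151 151 0.5
236 px [339. 192.] med [ 0.5908 -0.0619  0.0672] rect 591 -62 47 47 0.2
51 px [192. 200.] med [0.5641 0.3681 0.069 ] rect 559 370 7 60 75.7
86 px [202. 201.] med [0.5637 0.3386 0.0633] rect 554 343 50 30 1.4
241 px [370. 220.] med [ 0.5097 -0.1518  0.0675] rect 511 -151 49 49 63.3
235 px [343. 223.] med [ 0.5002 -0.0738  0.0675] rect 500 -74 47 47 0.5
199 px [187. 241.] med [0.4426 0.3821 0.0676] rect 452 379 41 65 76.2
0.09 0.13
297 px [234. 141.] med [0.7281 0.2372 0.1084] rect 736 244 60 61 44.4
306 px [397. 146.] med [ 0.7164 -0.2211  0.1088] rect 724 -229 63 60 46.4
70 px [290. 206.] med [0.5459 0.0767 0.1171] rect 546 77 24 24 46.0
mat
4228 px [436. 232.] med [ 0.474  -0.3626  0.0033] rect 475 -364 201 199 87.4
slate
2444 px [197. 221.] med [0.5028 0.3607 0.0087] rect 503 369 102 231 78.3
```

View pics/cupcrop.png

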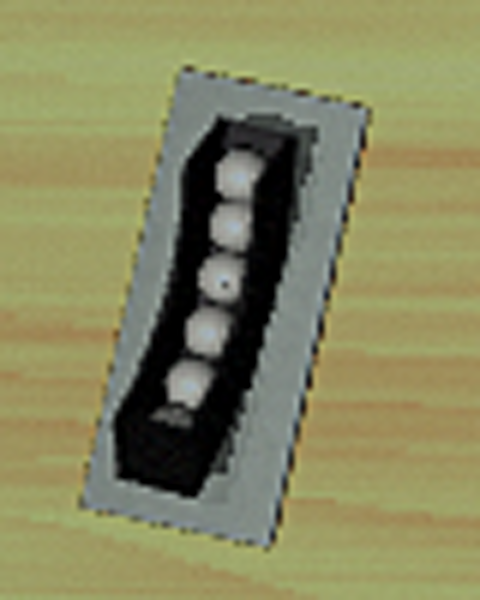

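Five balls are in the cup. Its mouth is the far end (+x, yaw about −12°) and the solid end wall is the near one. There are three jars, and all the heights match the given sizes. I'll start with the jars, re-locating each one just before picking it.

```bash
cat >> h.py <<'E'
def find(W,lo,hi,x,y,minn=100,wmax=62):
    """centres of top faces with z in lo..hi inside world window x,y"""
    m=(W[...,2]>lo)&(W[...,2]<hi)&(W[...,0]>x[0])&(W[...,0]<x[1])&(W[...,1]>y[0])&(W[...,1]<y[1])
    n,l,s,c=cv2.connectedComponentsWithStats(m.astype(np.uint8)); out=[]
    for i in range(1,n):
        if s[i,4]<minn: continue
        (cx,cy),wh,a=cv2.minAreaRect(W[l==i][:,:2].astype(np.float32)*1000)
        if max(wh)<wmax: out.append((cx/1000,cy/1000))
    return out
def jars(W): return find(W,.058,.076,(.40,.70),(-.24,-.01))
def pick(xy,z,q,zup,open_=0.9):
    arm.grip(open_) if abs(arm.current_gripper_width()-open_)>.05 else None
    arm.reach([*xy,zup],q); arm.line_to([*xy,z],0.12); arm.grip(0.0)
    w=arm.current_gripper_width(); arm.line_to([*xy,zup],0.15); return w
def place(xy,z,q,zup,open_=0.9,f=6):
    arm.reach([*xy,zup],q); arm.line_to([*xy,z+.012],0.15)
    hit=arm.line_to([*xy,z-.003],0.02,max_force=f); zz=arm.current_tcp_pos()[2]
    arm.grip(open_); arm.line_to([*xy,zup],0.15); return hit,zz
E
python3 - <<'E'
from h import *
p,d,W=frame("t1"); J=sorted(jars(W),key=lambda j:-j[0]); print(J)
q=down(0); t=arm.current_t()
w=pick(J[0],.03,q,.14); print("w",w,arm.current_ft_force(),arm.current_t()-t)
print(place((.53,-.31),.022,q,.14),arm.current_t()-t)
p,d,W=frame("t2"); print(jars(W), find(W,.05,.075,(.37,.58),(-.47,-.25)))
E
```

```text
[(0.5907246704101563, -0.06198992156982422), (0.5106204223632812, -0.15168972778320314), (0.5002436828613281, -0.07403652954101562)]
w 0.5944367913384168 [ 0.26484941 -0.05742976 -3.04308372] 4.6583
(True, np.float64(0.023208218855427)) 8.3917
[(0.5108275451660156, -0.1516262512207031), (0.500253173828125, -0.073876708984375)] [(0.531739990234375, -0.3033253479003906)]
```

```bash
python3 - <<'E'
from h import *
q=down(0)
for k,dst in enumerate([(.42,-.31),(.475,-.42)]):
    p,d,W=frame(f"t3{k}"); J=sorted(jars(W),key=lambda j:-j[1]); print(J)
    w=pick(J[0],.03,q,.14); print("w",w)
    print(place(dst,.022,q,.14),arm.current_t())
arm.reach([.40,-.25,.25],q)
p,d,W=frame("t4"); print(jars(W), find(W,.05,.075,(.30,.65),(-.55,-.2)))
print("knob",find(W,.1,.13,(.4,.7),(0,.2),30,40), arm.current_t())
E
```

```text
[(0.5002441711425781, -0.074008056640625), (0.5107606811523437, -0.15108786010742187)]
w 0.5928848858050453
(True, np.float64(0.022958892816635327)) 15.6083
[(0.5108021545410156, -0.1513916778564453)]
w 0.5995135453578014
(True, np.float64(0.023062630362062544)) 22.5
[] [(0.528374755859375, -0.3089839172363281), (0.47337811279296876, -0.41879901123046875)]
knob [(0.545686279296875, 0.07682164001464843)] 23.4167
```

View pics/t4.png

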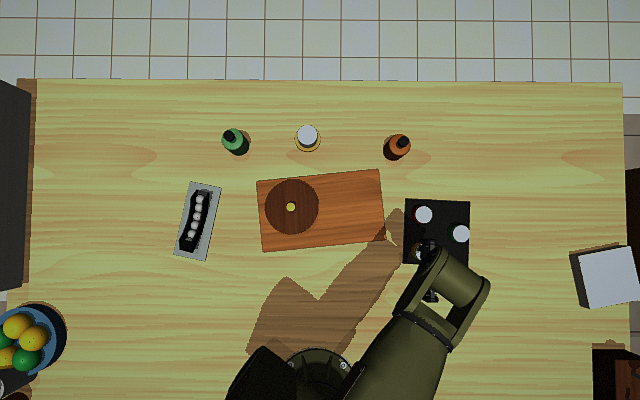

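The tray's jar half is clear, with two caps visible on the mat at (424,214) and (461,233) and the third hidden behind the wrist. Next is the lid.

```bash
python3 - <<'E'
from h import *
q=down(0)
p,d,W=frame("t5"); k=find(W,.1,.13,(.4,.7),(0,.2),30,40)[0]; print(k)
w=pick(k,.089,q,.20,0.7); print("w",w,arm.current_ft_force())
print(place((.549,-.103),.029,q,.20,0.7),arm.current_t())
arm.reach([.42,.15,.28],down(np.deg2rad(78)))
p,d,W=frame("t6"); print("knob",find(W,.04,.07,(.4,.7),(-.25,.0),30,40), jars(W),"mat",find(W,.05,.075,(.30,.65),(-.55,-.2)))
z=W[...,2]
roi=(abs(W[...,0]-.546)<.1)&(abs(W[...,1]-.077)<.1); print("bowl"); blobs(roi&(z>.06)&(z<.082),W)
roi=(W[...,1]>.28)&(W[...,1]<.5)&(W[...,0]<.65)&(W[...,0]>.35); print("cup"); blobs(roi&(z>.02)&(z<.1),W)
E
```

```text
(0.5456549072265625, 0.07676222229003907)
w 0.2815218543655473 [-0.38710369  0.28377009 -3.35762573]
(True, np.float64(0.029825579405473087)) 31.7667
knob [(0.5473760375976563, -0.10124051666259766)] [] mat [(0.5283540649414062, -0.30893402099609374), (0.47340353393554685, -0.41939450073242185), (0.4180364990234375, -0.3095949401855469)]
bowl
292 px [289. 208.] med [0.5471 0.0873 0.0707] rect 542 79 145 146 45.4
cup
1052 px [194. 221.] med [0.5027 0.365  0.0512] rect 504 365 44 184 75.1
```

View pics/t6.png

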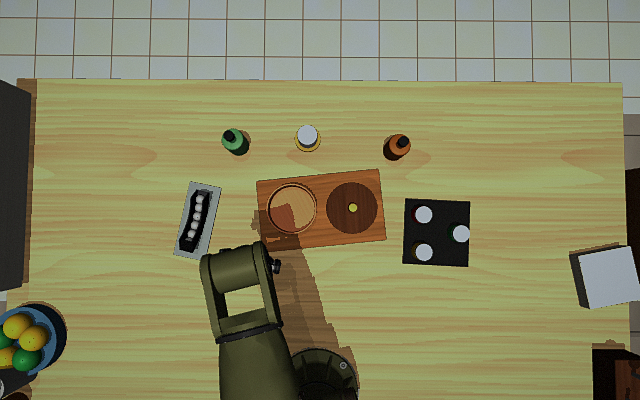

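Lid is down on the free half at (352,208), the open bowl is at (291,209), and all three jars are standing on the mat. I'll hover over the cup, measure it with the wrist camera, and check that the pour poses are reachable.

```bash
cat >> h.py <<'E'
def pose(lip,yaw,th,grip=(0.,.034)):
    """TCP pose with cup's lip at `lip`, cup x at yaw, mouth pitched down th; grip = cup x,z of grasp point; tool started straight down"""
    Rc=Rn.from_euler("ZY",[yaw,th]); o=np.array(lip)-Rc.apply([.088,0,.045])
    tcp=o+Rc.apply([grip[0],0,grip[1]-.019])
    return tcp, (Rc*Rn.from_quat(down(np.pi/2))).as_quat()
E
python3 - <<'E'
from h import *
arm.reach([.504,.365,.20],down(np.deg2rad(77)))
p,d,W=frame("w1","wrist"); z=W[...,2]
roi=(W[...,1]>.28)&(W[...,1]<.46)&(W[...,0]<.65)&(W[...,0]>.35); print("cup"); blobs(roi&(z>.02)&(z<.1),W,100)
g=p.astype(int); 
blobs(roi&(z>.0)&(z<.014)&(g.max(2)-g.min(2)<25),W,300)
for yaw in np.deg2rad([-12,-40,-60,-90]):
    u=np.array([np.cos(yaw),np.sin(yaw)]); b=np.array([.542,.079])
    L=[*(b-.045*u),.118]; r=[]
    for th in (0,.2,.5,.8,1.0):
        for f in (0,1):
            t,q=pose(L,yaw,th)
            if f: q=(Rn.from_quat(q)*Rn.from_euler("z",np.pi)).as_quat()
            j=arm.inverse_kinematics(t,q); r.append(None if j is None else np.round(j,2).tolist())
    print(np.rad2deg(yaw)); [print(x) for x in r]
E
```

```text
cup
7295 px [318. 176.] med [0.4956 0.3675 0.056 ] rect 506 365 41 185 75.6
9013 px [322. 159.] med [0.4865 0.3835 0.0076] rect 505 369 98 227 78.5
-12.000000000000002
[0.17, 0.22, 2.0, -0.0, 0.92, -1.19]
[0.17, 0.22, 2.0, -0.0, 0.92, 1.95]
[0.13, 0.28, 1.89, 0.07, 1.17, -1.26]
[0.13, 0.28, 1.89, 0.07, 1.17, 1.88]
[0.09, 0.4, 1.71, 0.14, 1.52, -1.32]
[0.09, 0.4, 1.71, 0.14, 1.52, 1.83]
[0.05, 0.55, 1.53, 0.2, 1.84, -1.33]
[0.05, 0.55, 1.53, 0.2, 1.84, 1.81]
[0.04, 0.65, 1.42, 0.23, 2.05, -1.33]
[0.04, 0.65, 1.42, 0.23, 2.05, 1.82]
-40.0
[0.28, 0.31, 1.88, -0.0, 0.95, -0.59]
[0.28, 0.31, 1.88, -0.0, 0.95, 2.55]
[0.2, 0.33, 1.81, 0.17, 1.13, -0.75]
[0.2, 0.33, 1.81, 0.17, 1.13, 2.39]
[0.1, 0.41, 1.69, 0.36, 1.41, -0.89]
[0.1, 0.41, 1.69, 0.36, 1.41, 2.25]
[0.02, 0.52, 1.57, 0.5, 1.69, -0.96]
[0.02, 0.52, 1.57, 0.5, 1.69, 2.18]
[-0.02, 0.61, 1.49, 0.58, 1.87, -0.97]
[-0.02, 0.61, 1.49, 0.58, 1.87, 2.17]
-59.99999999999999
[0.32, 0.39, 1.76, -0.0, 0.99, -0.21]
None
[0.23, 0.39, 1.73, 0.22, 1.09, -0.4]
None
[0.11, 0.42, 1.68, 0.47, 1.29, -0.6]
[0.11, 0.42, 1.68, 0.47, 1.29, 2.54]
[0.0, 0.5, 1.61, 0.67, 1.52, -0.73]
[0.0, 0.5, 1.61, 0.67, 1.52, 2.41]
[-0.06, 0.56, 1.56, 0.79, 1.68, -0.78]
[-0.06, 0.56, 1.56, 0.79, 1.68, 2.36]
-90.0
[0.31, 0.52, 1.56, -0.0, 1.06, 0.31]
None
[0.24, 0.48, 1.6, 0.23, 1.03, 0.12]
None
[0.11, 0.44, 1.65, 0.57, 1.07, -0.17]
None
[-0.01, 0.45, 1.68, 0.88, 1.2, -0.43]
None
[-0.08, 0.48, 1.7, 1.05, 1.32, -0.56]
None
```

View pics/w1.png

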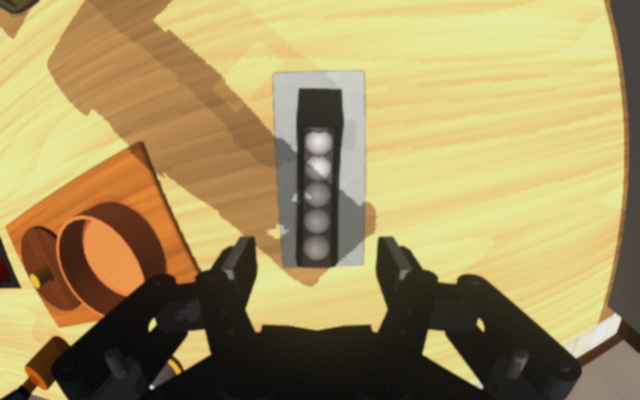

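The wrist view confirms the closed black wall is at the end nearest the robot (321,105) and the mouth is at the far end, with 5 balls. Cup centre is (0.505, 0.365) and its yaw −14.4°. Now I'll grip it, lift and carry it to the bowl.

```bash
python3 - <<'E'
from h import *
yaw=np.deg2rad(-14.4); q=down(np.pi/2+yaw); xy=[.505,.365]
arm.grip(.75); arm.reach([*xy,.12],q); arm.line_to([*xy,.021],.08); print(arm.current_ft_force())
arm.grip(0.); print("w",arm.current_gripper_width()*85); arm.hold(.3)
arm.line_to([*xy,.06],.03); arm.line_to([*xy,.165],.08); arm.hold(.5); print(arm.current_ft_force(),arm.current_t())
b=np.array([.542,.079]); u=np.array([np.cos(yaw),np.sin(yaw)]); L=np.array([*(b-.045*u),.118])
t,q=pose(L+[0,0,.06],yaw,0); arm.line_to(t,.1); t,q=pose(L,yaw,0); arm.line_to(t,.06)
arm.hold(.5); F=[arm.current_ft_force() for _ in range(3)]; print(F,arm.current_t(),arm.current_tcp_pos()-t)
frame("s7","scene"); frame("t7")
p=np.vstack([cv2.imread("pics/s7.png")[130:290,220:540],cv2.imread("pics/t7.png")[150:310,160:480]]); cv2.imwrite("pics/c7.png",cv2.resize(p,None,fx=1.8,fy=1.8))
E
```

```text
[0.1574966  0.20562369 0.1876499 ]
w 38.957667402398144
[-0.42210106  0.53912636 -7.81569487] 40.0417
[array([ 0.9275032 , -0.59861163, -7.52950545]), array([ 0.9275032 , -0.59861163, -7.52950545]), array([ 0.9275032 , -0.59861163, -7.52950545])] 44.5417 [ 6.00085198e-06 -4.35435001e-06  2.79729276e-05]
```

View pics/c7.png

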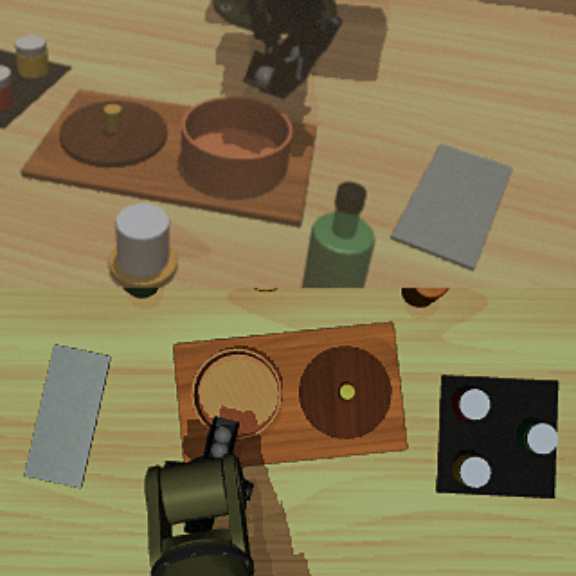

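The cup's mouth is over the bowl's near rim and the bowl interior is visible in both cameras. I'll tip in small steps, watching the wrist force and the depth change inside the bowl, and stop at the first drop to check the detectors.

```bash
cat >> h.py <<'E'
YAW=np.deg2rad(-14.4); B=np.array([.542,.079]); U=np.array([np.cos(YAW),np.sin(YAW)]); LIP=np.array([*(B-.045*U),.118])
def tilt(th,speed=.012):
    t,q=pose(LIP,YAW,th); arm.line_to(t,speed,rotation=q)
def fz(n=5):
    s=[]
    for _ in range(n): arm.hold(.04); s.append(arm.current_ft_force()[2])
    return np.mean(s)
def inbowl(tag):
    r=[]
    for n,base in (("scene","s7"),("top","t7")):
        _,d,W=frame(f"{n[0]}_{tag}",n); W0=cloud(n,np.load(f"pics/{base}.npy"))
        rad=np.hypot(W[...,0]-B[0],W[...,1]-B[1]); r.append(int(((rad<.066)&(W[...,2]<.06)&(W[...,2]>W0[...,2]+.006)).sum()))
    return r
E
python3 - <<'E'
from h import *
tilt(.1,.03); tilt(.18,.02); arm.hold(.3); f0=fz(); print(f0,inbowl("a"),arm.current_t())
th=.18
while th<.8:
    th+=.01; tilt(th); f=fz(4); c=inbowl(f"{th:.2f}") if round(th*100)%2==0 or f-f0>.5 else None
    print(round(th,2),round(f,2),c,flush=True)
    if c and (max(c)>15 or f-f0>.6): break
print(arm.current_t())
E
```

```text
-7.5219350425855085 [14, 71] 46.2333
0.19 -7.65 None
0.2 -7.3 [11, 79]
47.1667
```

```bash
python3 - <<'E'
from h import *
W=cloud("top",np.load("pics/t_0.20.npy"));W0=cloud("top",np.load("pics/t7.npy"))
m=(np.hypot(W[...,0]-B[0],W[...,1]-B[1])<.066)&(W[...,2]<.06)&(W[...,2]>W0[...,2]+.006)
v,u=np.where(m); print(u.min(),u.max(),v.min(),v.max()); print(np.c_[u,v,W[m].round(3),W0[m].round(3)][::6])
p=np.vstack([cv2.imread("pics/s_0.20.png")[150:250,280:440],cv2.imread("pics/t_0.20.png")[160:260,220:380]]); cv2.imwrite("pics/c8.png",cv2.resize(p,None,fx=3,fy=3))
E
```

```text
270 313 188 224
[[2.93e+02 1.88e+02 6.05e-01 7.50e-02 2.10e-02 6.05e-01 7.60e-02 1.50e-02]
 [2.98e+02 1.93e+02 5.90e-01 6.00e-02 1.80e-02 5.91e-01 6.00e-02 1.10e-02]
 [2.80e+02 1.97e+02 5.77e-01 1.14e-01 2.30e-02 5.78e-01 1.15e-01 1.40e-02]
 [3.01e+02 2.00e+02 5.69e-01 5.10e-02 2.20e-02 5.69e-01 5.10e-02 1.10e-02]
 [3.02e+02 2.02e+02 5.63e-01 4.80e-02 2.10e-02 5.63e-01 4.80e-02 1.50e-02]
 [3.03e+02 2.04e+02 5.57e-01 4.50e-02 2.00e-02 5.57e-01 4.50e-02 1.30e-02]
 [2.84e+02 2.07e+02 5.47e-01 1.02e-01 2.00e-02 5.47e-01 1.03e-01 1.20e-02]
 [3.10e+02 2.08e+02 5.45e-01 2.30e-02 2.10e-02 5.45e-01 2.30e-02 1.40e-02]
 [2.85e+02 2.11e+02 5.35e-01 9.90e-02 2.10e-02 5.35e-01 9.90e-02 1.30e-02]
 [3.11e+02 2.14e+02 5.26e-01 2.00e-02 2.50e-02 5.27e-01 2.00e-02 1.60e-02]
 [3.09e+02 2.15e+02 5.23e-01 2.60e-02 2.10e-02 5.23e-01 2.60e-02 1.40e-02]
 [2.79e+02 2.20e+02 5.08e-01 1.17e-01 2.10e-02 5.08e-01 1.17e-01 1.40e-02]
 [2.97e+02 2.22e+02 5.02e-01 6.20e-02 2.00e-02 5.02e-01 6.20e-02 1.30e-02]
 [3.01e+02 2.24e+02 4.96e-01 5.00e-02 1.90e-02 4.96e-01 5.00e-02 1.20e-02]]
```

View pics/c8.png

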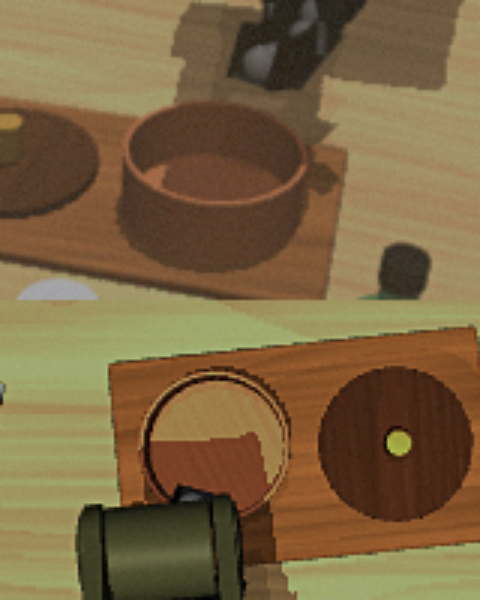

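No ball has dropped yet: the counts were just depth noise of about 4 mm. I'll raise the threshold and go on.

```bash
sed -i 's/W0\[...,2\]+.006/W0[...,2]+.014/' h.py; cat > pour.py <<'E'
from h import *
import sys
th,f0=float(sys.argv[1]),float(sys.argv[2]); step=float(sys.argv[3]); base=int(sys.argv[4])
print(inbowl(f"b{th:.3f}"),arm.current_t()); k=0
while th<.9:
    th+=step; k+=1; tilt(th); f=fz(4); c=inbowl(f"{th:.3f}") if k%2==0 or f-f0>.5 else None
    print(round(th,3),round(f,2),c,flush=True)
    if c and max(c)>base+15: break
arm.hold(.5); print(fz(6),inbowl(f"e{th:.3f}"),arm.current_t())
E
python3 pour.py .2 -7.5 .01 0
```

```text
[0, 0] 47.2667
0.21 -7.97 None
0.22 -7.45 [0, 0]
0.23 -7.37 None
0.24 -7.96 [0, 1]
0.25 -7.81 None
0.26 -7.37 [0, 0]
0.27 -7.83 None
0.28 -7.59 [0, 0]
0.29 -7.68 None
0.3 -7.51 [0, 0]
0.31 -6.29 [97, 63]
-6.426893702978094 [66, 63] 53.3
```

```bash
sed -i 's/if c and max(c)>base+15: break/if c and (max(c)>base+15 or fz(8)-f0>.5): break/' pour.py; python3 pour.py .31 -6.6 .008 95
```

```text
[66, 64] 53.4
0.318 -6.61 None
0.326 -7.02 [66, 62]
0.334 -6.53 None
0.342 -6.7 [66, 63]
0.35 -6.49 None
0.358 -6.6 [66, 63]
0.366 -6.4 None
0.374 -6.95 [66, 60]
0.382 -7.11 None
0.39 -5.4 [73, 65]
-5.892030021766513 [76, 63] 60.5833
```

```bash
python3 - <<'E'
from h import *
arm.hold(.3); print(fz(15),arm.current_t()); inbowl("v1")
p=np.vstack([cv2.imread("pics/s_v1.png")[150:250,280:440],cv2.imread("pics/t_v1.png")[160:260,220:380]]); cv2.imwrite("pics/c9.png",cv2.resize(p,None,fx=3,fy=3))
E
```

```text
-5.676677892607589 61.5083
```

View pics/c9.png

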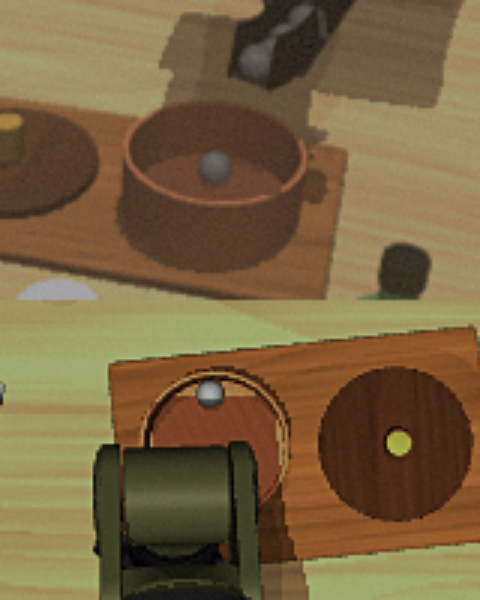

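```bash
python3 - <<'E'
from h import *
for tag in ("0.374","v1"):
    for n,base in (("scene","s7"),("top","t7")):
        W=cloud(n,np.load(f"pics/{n[0]}_{tag}.npy"));W0=cloud(n,np.load(f"pics/{base}.npy"))
        m=(np.hypot(W[...,0]-B[0],W[...,1]-B[1])<.066)&(W[...,2]<.06)&(W[...,2]>W0[...,2]+.014); print(tag,n); blobs(m,W,8)
E
```

```text
0.374 scene
66 px [351. 213.] med [0.5581 0.0844 0.0424] rect 557 83 26 18 83.4
0.374 top
60 px [290. 205.] med [0.5511 0.081  0.041 ] rect 551 83 21 24 0.0
v1 scene
75 px [352. 204.] med [0.5191 0.0749 0.0414] rect 516 74 24 25 32.9
v1 top
66 px [289. 191.] med [0.5946 0.0857 0.0401] rect 595 86 24 24 0.5
```

Two distinct balls: (0.516, 0.074) from the scene camera and (0.595, 0.086) from the top, and the force agrees. For the third I'll use finer steps and tip back automatically once it drops.

```bash
python3 - <<'E'
from h import *
th=.39; f0=-5.72; k=0
while th<.8:
    th+=.006; k+=1; tilt(th); f=fz(5); 
    if f-f0>.4: 
        g=fz(8); print(round(th,3),round(f,2),round(g,2),flush=True)
        if g-f0>.45: break
    elif k%5==0: print(round(th,3),round(f,2))
tilt(th-.12,.03); arm.hold(.4); print(fz(12),arm.current_t()); inbowl("v2")
for n,base in (("scene","s7"),("top","t7")):
    W=cloud(n,np.load(f"pics/{n[0]}_v2.npy"));W0=cloud(n,np.load(f"pics/{base}.npy"))
    m=(np.hypot(W[...,0]-B[0],W[...,1]-B[1])<.066)&(W[...,2]<.06)&(W[...,2]>W0[...,2]+.014); print(n); blobs(m,W,8)
E
```

```text
0.414 -5.28 -5.82
0.42 -5.81
0.45 -6.23
0.48 -5.19 -4.91
-4.847137663449144 70.575
scene
38 px [350. 200.] med [0.5019 0.0646 0.0394] rect 502 65 8 23 12.8
top
65 px [290. 191.] med [0.5944 0.0831 0.0413] rect 595 83 24 24 1.6
61 px [279. 196.] med [0.5798 0.1159 0.0409] rect 580 116 24 24 89.6
```

Exactly three balls are in the bowl, at (0.502,0.065), (0.594,0.083) and (0.580,0.116), and the force step matches. I'll level the cup and return it to the slate.

```bash
python3 - <<'E'
from h import *
tilt(.15,.03); tilt(0,.03); p0=arm.current_tcp_pos(); arm.line_to(p0+[0,0,.06],.08)
q=down(np.pi/2+np.deg2rad(-11.7)); xy=[.504,.368]
arm.line_to([*xy,.165],.1,rotation=q); arm.hold(.3); print("carry fz",fz(8))
frame("s10","scene")
arm.line_to([*xy,.034],.08); hit=arm.line_to([*xy,.016],.012,max_force=5); print(hit,arm.current_tcp_pos(),arm.current_ft_force())
arm.grip(.75); arm.line_to([*xy,.15],.06); 
arm.reach([.40,.15,.25],q); frame("s11","scene"); p,d,W=frame("t11"); z=W[...,2]
roi=(W[...,1]>.28)&(W[...,1]<.5)&(W[...,0]<.65)&(W[...,0]>.35); blobs(roi&(z>.02)&(z<.1),W)
print("bowl"); roi=(abs(W[...,0]-.546)<.1)&(abs(W[...,1]-.077)<.1); blobs(roi&(z>.06)&(z<.082),W)
print("knob",find(W,.04,.07,(.4,.7),(-.25,.0),30,40), jars(W),"mat",find(W,.05,.075,(.30,.65),(-.55,-.2)),arm.current_t())
a=cv2.imread("pics/t11.png")[140:290,160:480]; b=cv2.imread("pics/s11.png")[150:300,220:540]; cv2.imwrite("pics/c11.png",cv2.resize(np.vstack([a,b]),None,fx=1.9,fy=1.9,interpolation=cv2.INTER_CUBIC))
E
```

```text
carry fz -4.92122115632454
True [0.50395816 0.36800669 0.02162214] [-0.78368981  0.65372946  5.67295457]
1037 px [193. 221.] med [0.5    0.3683 0.047 ] rect 502 368 42 185 78.3
bowl
290 px [290. 208.] med [0.5461 0.0857 0.0714] rect 542 79 145 147 45.4
knob [(0.5474348754882813, -0.10100347900390624)] [] mat [(0.5283579711914063, -0.30874188232421873), (0.47341070556640624, -0.4195406799316406), (0.4180014343261719, -0.30923046875)] 83.125
```

View pics/c11.png

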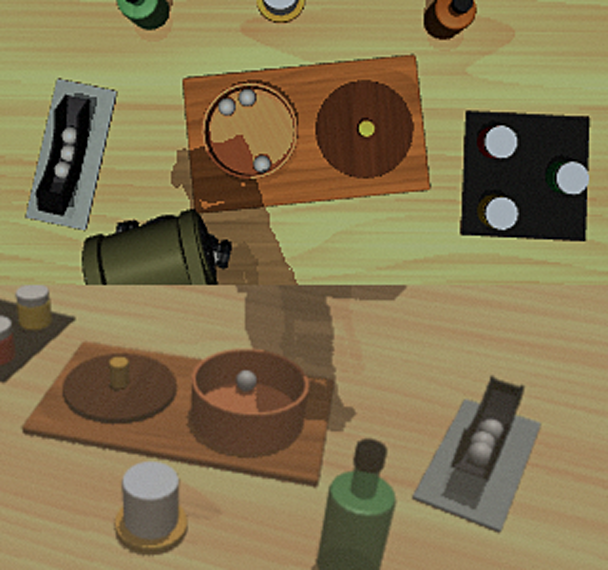

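The top crop shows three balls in the bowl and three in the cup. The load was therefore six, one of them hidden at first, which also fits the 7.5 N carry weight. The cup is lengthways on its slate (yaw −11.7°), the jars are upright and the lid is in place. I'll refine the bowl and knob centres from close by with the wrist camera.

```bash
python3 - <<'E'
from h import *
from scipy.optimize import least_squares
def circ(P): 
    r=least_squares(lambda x:np.hypot(P[:,0]-x[0],P[:,1]-x[1])-x[2],[*P.mean(0)[:2],.07],loss="soft_l1",f_scale=.002); return r.x.round(4),len(P)
q=down(0)
for nm,xy,zl,zh,rr in (("bowl",(.50,.075),.067,.077,(.05,.09)),("lid",(.50,-.10),.052,.066,(0,.03))):
    arm.reach([*xy,.25],q); arm.hold(.2)
    for cam in ("wrist","top"):
        _,d,W=frame(f"{nm}{cam}",cam); c=(.543,.079) if nm=="bowl" else (.548,-.102)
        r=np.hypot(W[...,0]-c[0],W[...,1]-c[1]); m=(r<rr[1])&(r>=rr[0])&(W[...,2]>zl)&(W[...,2]<zh)
        print(nm,cam, circ(W[m]) if nm=="bowl" else (W[m].mean(0).round(4),m.sum()))
print(arm.current_t())
E
```

```text
bowl wrist (array([0.543 , 0.0781, 0.0706]), 2135)
bowl top (array([0.5416, 0.0781, 0.0712]), 157)
lid wrist (array([ 0.548 , -0.1021,  0.0587]), np.int64(416))
lid top (array([nan, nan, nan]), np.int64(0))
85.5417<stdin>:11: RuntimeWarning: Mean of empty slice.
  ret = um.true_divide(
```

```bash
python3 - <<'E'
from h import *
q=down(0); k=(.548,-.1021); b=(.5427,.0785)
w=pick(k,.029,q,.20,0.7); print("w",w,arm.current_ft_force())
arm.line_to([*b,.20],.15)
print(place(b,.089,q,.20,0.7,f=4),arm.current_t())
arm.reach([.40,-.05,.28],q); arm.reach([.22,-.504,.231],down(np.deg2rad(-66)))
p,d,W=frame("t12"); frame("s12","scene"); z=W[...,2]
roi=(abs(W[...,0]-.543)<.11)&(abs(W[...,1]-.078)<.11); blobs(roi&(z>.06)&(z<.095),W); print("knob",find(W,.1,.13,(.4,.7),(0,.2),30,40))
m=roi&(z>.076)&(z<.09); Q=W[m]; print("lid plane slope",np.linalg.lstsq(np.c_[Q[:,:2],np.ones(len(Q))],Q[:,2],rcond=None)[0])
print("mat",find(W,.05,.075,(.30,.65),(-.55,-.2)))
roi=(W[...,1]>.28)&(W[...,1]<.5)&(W[...,0]<.65)&(W[...,0]>.35); blobs(roi&(z>.02)&(z<.1),W); print(arm.current_t())
a=p[130:280,160:480,::-1]; b=cv2.imread("pics/s12.png")[150:300,180:500]; cv2.imwrite("pics/c12.png",cv2.resize(np.vstack([a,b]),None,fx=1.9,fy=1.9,interpolation=cv2.INTER_CUBIC))
E
```

```text
w 0.2896363656399383 [ 0.24144854 -0.92513568 -2.78909508]
(True, np.float64(0.08953343380709008)) 93.5583
2198 px [291. 209.] med [0.5399 0.0777 0.0814] rect 541 79 154 153 0.4
knob [(0.541384033203125, 0.07811814880371094)]
lid plane slope [-0.00102424 -0.00063481  0.08209914]
mat [(0.5283504638671875, -0.3086958312988281), (0.47340087890625, -0.4192347106933594), (0.41805545043945314, -0.3093742370605469)]
1039 px [193. 221.] med [0.5027 0.3683 0.0469] rect 502 368 43 185 78.3
96.2833
```

View pics/c12.png

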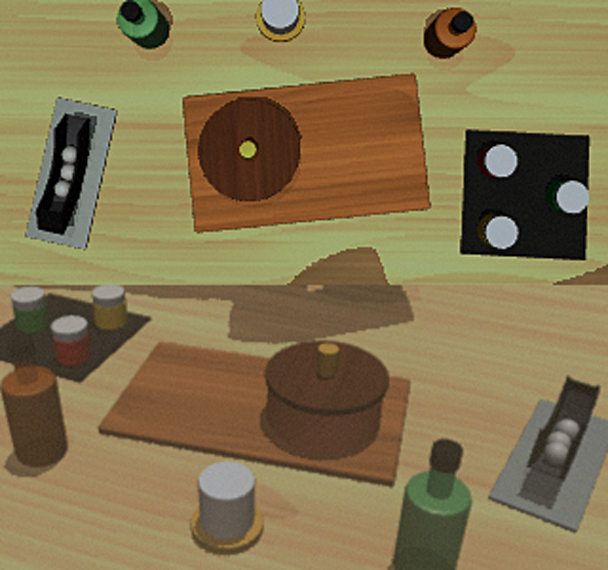

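The lid is level and centred on the bowl to within 1 mm by the same camera. The jars stand on the mat and the cup is on its slate with its remaining balls. Handing in.

```bash
python3 -c "
from workcell import arm
arm.close_job()"
```

```text
the job is handed in; nothing more can be done
```

The drinks tray is set up as asked, and I handed the job in at about 96 s of the 208 s allowed.

**Jars:** The three jars present (red, yellow, green) stand upright on the black mat.

**Pour:** I laid the lid on the free half of the tray first, then tipped the cup over the bowl. Three balls dropped, at pitches of about 0.31, 0.39 and 0.48 rad. Three wrist-force steps and the camera images both gave three in the bowl.

**Cup:** It stands lengthways on its slate, aligned with it to within about 1°. Three balls are still in it.

**Lid:** It is back on the bowl, level, and within 1 mm of the bowl's centre in the top camera. The bowl did not move between uncovering and re-covering. The bottles and candle were not approached.

**Disagreement:** I counted five balls in the cup before the pour, but three in the bowl plus three in the cup makes six. I take it that one was hidden at first, since the carrying weight of about 7.5 N fits six better than five.

No other check failed, and I saw nothing knocked aside during the run.

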